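# Sift the found rings out of the sieve

## Robot

A 7-joint arm with a two-finger parallel gripper is mounted at the origin on the work surface. World frame = base frame: x ahead of the robot, y to its left, z up, the work surface at z = 0. Lengths are in mm, angles in rad, forces in N, time in s.
With the tool pointing down it reaches from about 400 to 875 mm from the base axis. Payload 4.4 kg.
Tool frame: the origin (TCP) lies at the very end of the fingers, on their centre line; the grasp point (between the pads) lies 19 mm behind it; y points along the fingers, z is the direction in which the jaws open and shut, and the axes are right-handed (so a half turn about y gives the same grasp; the last joint's range is limited). The gripper opens to 85 mm and grips with 20 to 120 N. Pads are 22 mm wide; open, the fingers measure 114 mm over their backs; the gripper's body (76 mm by 85 mm) begins 54 mm behind the grasp point. The pads swing forward as they close: fully open they stand 13 mm farther back than shut.
Start: joints at [1.057, 0.628, 0.038, 1.517, -0.027, 0.996, -0.02], TCP at [281.468, -585.913, 231.313] pointing down, gripper open.
Joint ranges: [-3.06, 3.06], [-0.37, 2.12], [-1.25, 1.32], [0.18, 2.47], [-1.1, 4.24], [0.23, 1.98], [-2.94, 2.94]. Speed limits (rad/s): [2.57, 2.57, 3.14, 3.14, 3.14, 3.14, 3.14].

## Interface

Orientations are given as [roll, pitch, yaw] about the fixed x, y, z axes, in that order (R = Rz(yaw) Ry(pitch) Rx(roll)).
In Python, from cell import ctrl, imaging, finish_job gives the robot as it stands.
- The arm moves only by the shell command python3 -m inch 'ROWS'. ROWS is JSON, one flat list of numbers, 7 for each row, row after row: the opening, from 0 (shut) to 1 (fully open), then the shift along the tool's x, y, z in cm, then the turn, a rotation vector about the tool's x, y, z in degrees. A call has 1 to 12 rows; each row is the pose to reach, as a shift and turn from the pose commanded when the call began, along the tool's axes at that moment; what a row does not reach only later rows make up. A row lasts 1/10 s, in which the tool goes at most 50 mm and 8.59 degrees, less where a joint would pass 70% of its speed; a pose out of reach is approached as far as the arm can. A call with a gripper value outside its range is refused whole. The fingers move at their own pace and stop on an object; the grip force is fixed at half the most. Time passes only in rows, so rows that repeat a pose let the fingers close. It gives the time, the measured TCP pose, the force and the opening at its end, in the units of the state.
- ctrl.read_state(): the state, without advancing time (a new reading comes with each control period).
- imaging.get_image(name): name is "side" or "top"; returns a dict with "img" (384x512x3 uint8, red, green, blue), "fx", "fy", "cx", "cy" (pixels), "dist" ([k1, k2, p1, p2, k3] as OpenCV has them; the pictures are not rectified), "R" (3x3) and "t" (3): a world point X has camera coordinates R X + t. Camera axes: x right, y down, z forward; pixel columns grow to the right and rows downward; lengths in mm; the calibration is good to about 2 mm. A picture is of the moment at which its call begins. There is no depth.
- finish_job(): hands the job in, once; it reports no verdict.
The state is a dict: "clock": time; "qpos": joint angles; "qd": joint speeds; "tau": joint torques, N m; "eef_pos": TCP position; "tool_rot": TCP orientation; "force": force on the tool from outside, world axes, zero at the start; "torque": the same for the moment, N m; "width": finger opening in mm.
Only numpy, scipy, OpenCV 4.12 (cv2) and the standard library are available. Lean on these libraries where they do the work, as an engineer would, in place of code of your own. Each camera call takes 0.05 s, during which the arm holds its last target.

## Task

Two small finger rings were handed in together with bigger wooden counters, all lying in the hand sieve with the arch handle. Carry the sieve by its handle over the large square tray without losing anything on the way, and shake it side to side, keeping it level so that the counters stay in, until both rings have dropped through into the tray; do not pick the rings with the fingers. Then set the sieve down upright on the bare desk beside the tray and let go.

Things in the scene. Friction and masses are not known exactly. Their poses are not given: they have to be found in the camera images.
- sieve: Loose square plywood hand sieve, 0.3 kg, 136 x 136 mm, walls 40 high; 5 mm floor grid: nine 28 mm square holes, 20 mm bars. Arch handle along its x: grip 70 long (x), 16 wide (y), 24 high, centre 100 mm straight above the origin (centre of underside, z up). Rings and two loose 44 mm wooden counters lie in it; stands flat on the desk at first. The smaller closed-floor caddy with pens is not it.
- tray: Square open catch tray, plain grey plastic, 230 x 230 mm outside, 40 mm high, walls and floor 5 mm thick, fixed to the desk. Origin: centre of the underside, on the desk; z up, x and y along its sides. Not the narrow pen tray, nor the round white dish.
- ring_a: Small steel finger ring, 20 mm across, 6 mm high, 12 g, lying flat on a bar of the sieve's floor. Slides on it with friction about 0.2: gentle carrying leaves it in place, brisk strokes across the handle (60 mm in 0.2 s, to and fro) move it into a hole. Origin: centre of its underside at the start, z along its axis.
- ring_b: The second, identical ring: steel, 20 mm across, 6 mm high, 12 g, lying flat on another bar of the sieve's floor and sliding just as ring_a. Origin: centre of its underside at the start, z along its axis.
Not all that is in view belongs to the job. What is shaped like the sieve but purple or yellow is not meant.

How it is judged:
By the outcome, as a careful person would: the job done as asked, in the order asked, and still so for the second after the job is handed in, with the robot touching nothing.
It also fails if it takes over 48 s, if anything falls off the work surface, if the arm or the gripper's body presses on something with over 40 N, if the wrist force passes 120 N, or if a joint passes its speed limit or range.

## Working session

There is one attempt and no reset: what is moved stays moved. The work goes in short steps, Python scripts to look and compute and a shell command to move; the robot and the scene stay as the last step left them, time stands still between calls to the robot, and variables do not carry over. Pictures are saved under pics/ and viewed, and the job is handed in when it is done.

```bash
mkdir -p pics; ls; python3 - <<'E'
from cell import ctrl, imaging
import cv2,pickle
s=ctrl.read_state();print(s)
for n in("top","side"):
    d=imaging.get_image(n);pickle.dump(d,open(f'{n}0.pkl','wb'))
    cv2.imwrite(f'pics/{n}0.png',cv2.resize(d['img'][:,:,::-1],(800,600),interpolation=cv2.INTER_CUBIC))
    print(n,d['fx'],d['cx'],d['cy'],d['dist'],d['R'],d['t'])
E
```

```text
pics
{'clock': 0.0, 'qpos': array([ 1.0571768 ,  0.62936481,  0.03842247,  1.51836811, -0.02701063,
        0.996291  , -0.02002797]), 'qd': array([-8.52438769e-04, -9.14060981e-04, -8.13613308e-04,  3.43497227e-05,
       -1.75611930e-04,  2.48754379e-03,  6.48856340e-04]), 'tau': array([-8.04729552e-05, -5.63405836e+01,  1.22631390e+00, -1.93440539e+01,
        1.10507780e-02,  1.05073774e-02, -2.42772347e-05]), 'eef_pos': array([ 281.21912207, -585.32339298,  230.37658476]), 'tool_rot': array([-1.57271032e+00, -5.93183391e-06, -2.69379112e+00]), 'force': array([ 0.01325936, -0.22434378, -0.14316408]), 'torque': array([-0.02380414, -0.03105927, -0.02186632]), 'width': 85.27581315452287}
top 496.90258173698237 256.63626646988257 190.17093758574396 [-0.05734635  0.          0.          0.          0.        ] [[ 0.02924402 -0.99954749 -0.00704324]
 [-0.99542951 -0.02848123 -0.09115328]
 [ 0.09091143  0.00967673 -0.99581197]] [ -58.14234509  405.02818766 1166.51525169]
side 406.59051872916757 254.7810930984265 193.15693701780427 [-0.12196794  0.          0.          0.          0.        ] [[-0.78474874 -0.61977229 -0.0071917 ]
 [-0.43967493  0.5648148  -0.69833387]
 [ 0.43686996 -0.54485461 -0.71573605]] [278.82395983 235.90575481 986.63499368]
```

View pics/top0.png

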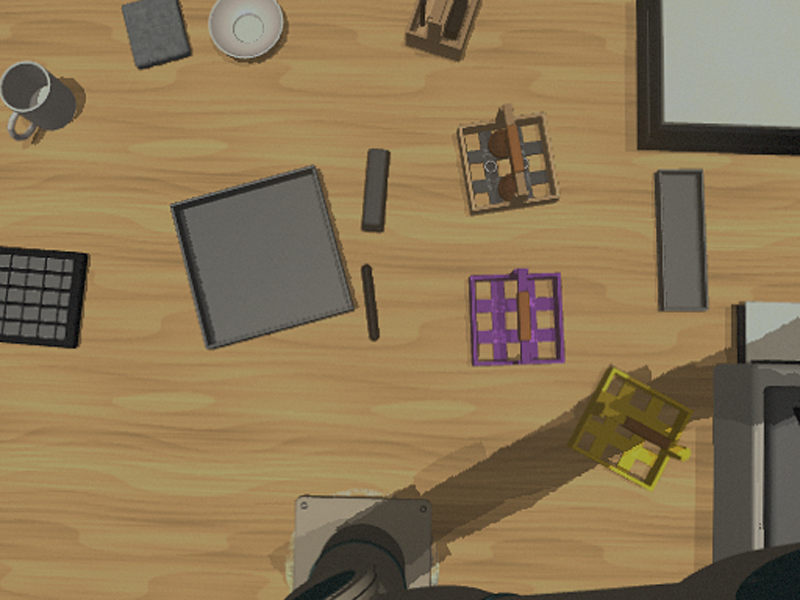

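View pics/side0.png

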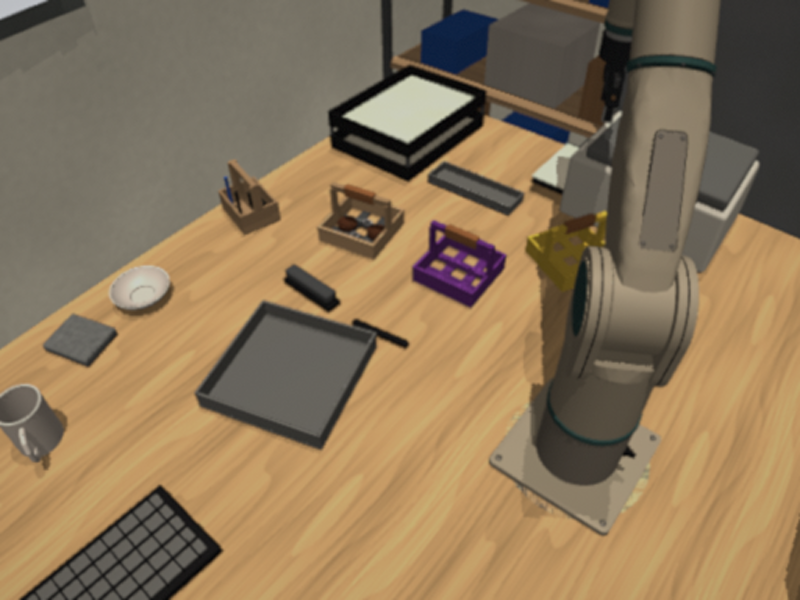

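The target is the plywood sieve at about (508,163) in the top view, with rings near (490,167) and (524,165). The tray is at about (263,258). Next I measure both.

```bash
cat > h.py <<'E'
import numpy as np,cv2,pickle
def K(d): return np.array([[d['fx'],0,d['cx']],[0,d['fy'],d['cy']],[0,0,1.]])
def ray(d,uv,z):
    p=cv2.undistortPoints(np.array(uv,float).reshape(-1,1,2),K(d),np.array(d['dist'])).reshape(-1,2)
    R=np.array(d['R']);t=np.array(d['t']);c=-R.T@t
    v=np.c_[p,np.ones(len(p))]@R
    return c+v*((z-c[2])/v[:,2])[:,None]
def proj(d,X):
    R=np.array(d['R']);return cv2.projectPoints(np.array(X,float).reshape(-1,1,3),cv2.Rodrigues(R)[0],np.array(d['t']),K(d),np.array(d['dist']))[0].reshape(-1,2)
def crop(d,x0,y0,w,h,f,name):
    cv2.imwrite(name,cv2.resize(d['img'][y0:y0+h,x0:x0+w,::-1],None,fx=f,fy=f,interpolation=cv2.INTER_CUBIC))
E
python3 - <<'E'
from h import *
d=pickle.load(open('top0.pkl','rb'));s=pickle.load(open('side0.pkl','rb'))
crop(d,280,60,90,85,7,'pics/c1.png');crop(s,195,110,75,65,9,'pics/c2.png')
sc=1.5625
q=ray(d,np.array([(457,125),(548,112),(559,200),(473,214)])/sc,40);print(q.round(),q.mean(0),np.linalg.norm(np.diff(q,axis=0),axis=1))
q=ray(d,np.array([(171,205),(316,166),(355,310),(209,348)])/sc,40);print(q.round(),q.mean(0),np.linalg.norm(np.diff(q,axis=0),axis=1))
hsv=cv2.cvtColor(d['img'],cv2.COLOR_RGB2HSV)
print(hsv[94,331],hsv[90,329],hsv[70,324],hsv[92,320])
hs=cv2.cvtColor(s['img'],cv2.COLOR_RGB2HSV);print(hs[123,230])
E
```

```text
[[ 672. -125.   40.]
 [ 697. -264.   40.]
 [ 559. -282.   40.]
 [ 534. -152.   40.]] [ 615.53228206 -205.70881183   40.        ] [141.72580727 138.49274786 132.6725342 ]
[[536. 309.  40.]
 [602.  89.  40.]
 [383.  22.  40.]
 [320. 238.  40.]] [460.16456412 164.39786133  40.        ] [229.30002167 228.61687455 225.93853219]
[ 14 154 136] [ 14 151 133] [ 16 111 142] [ 12 141  85]
[ 12 160 113]
```

View pics/c1.png

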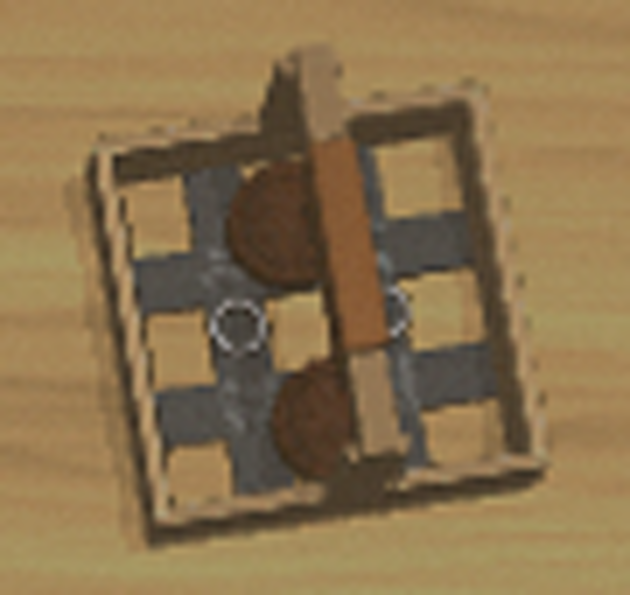

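View pics/c2.png

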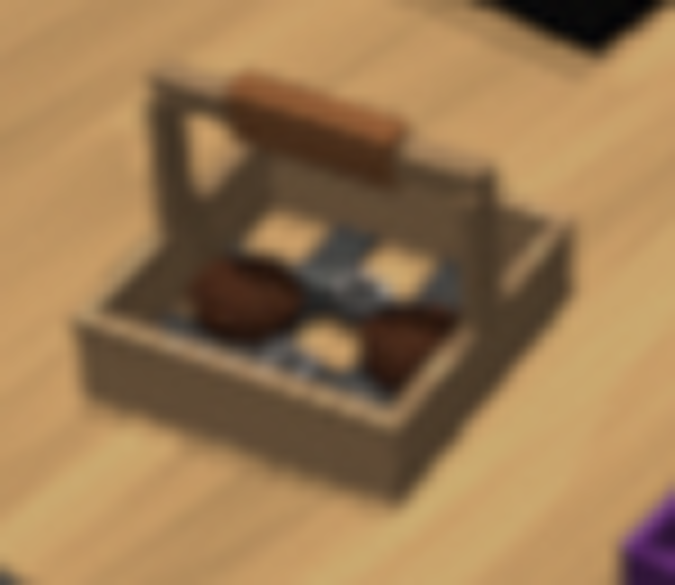

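```bash
python3 - <<'E'
from h import *
d=pickle.load(open('top0.pkl','rb'));s=pickle.load(open('side0.pkl','rb'))
f=lambda p:np.array(p)/7+[280,60]-0.43
g=lambda p:np.array(p)/9+[195,110]-0.44
q=ray(d,f([(95,152),(477,92),(545,470),(158,520)]),40);print(q.round(),q.mean(0),np.linalg.norm(np.diff(q,axis=0),axis=1))
m=q.mean(0)
for a,b in((0,3),(1,2)):
    v=q[a]-q[b];print('ang',np.degrees(np.arctan2(v[1],v[0])))
for a,b in((0,1),(3,2)):
    v=q[a]-q[b];print('ang y',np.degrees(np.arctan2(v[1],v[0]))-90)
gp=ray(d,f([(313,140),(345,137),(388,345),(347,350)]),112);print(gp.round(),gp.mean(0))
# side check: grip top face
print(ray(s,g([(245,70),(405,125)]),112), ray(s,g([(232,85),(385,140)]),112))
hs=ray(s,g([(75,320),(570,228),(395,425)]),40);print('side rim',hs.round())
hol=ray(d,f([(158,218),(180,350),(197,470),(420,178),(440,310),(463,432),(297,332)]),5);rg=ray(d,f([(238,325),(392,312)]),11)
for a in (-10.5,):
    c,sn=np.cos(np.radians(a)),np.sin(np.radians(a));R=np.array([[c,sn],[-sn,c]])
    print((R@(hol[:,:2]-m[:2]).T).T.round(1),(R@(rg[:,:2]-m[:2]).T).T.round(1),(R@(gp.mean(0)[:2]-m[:2])))
E
```

```text
[[ 669. -126.   40.]
 [ 694. -257.   40.]
 [ 563. -281.   40.]
 [ 541. -150.   40.]] [ 616.67770424 -203.73271433   40.        ] [133.06209198 133.67446135 132.59961926]
ang 10.670824013303882
ang 10.453581307925868
ang y 10.91719557093333
ang y 9.168221462267752
[[ 652. -192.  112.]
 [ 653. -202.  112.]
 [ 585. -217.  112.]
 [ 583. -204.  112.]] [ 618.34870264 -203.73137415  112.        ]
[[ 651.156797   -204.48662598  112.        ]
 [ 584.33618908 -213.79585179  112.        ]] [[ 648.70991762 -194.7790246   112.        ]
 [ 584.19681194 -202.7376255   112.        ]]
side rim [[ 668. -125.   40.]
 [ 560. -276.   40.]
 [ 539. -151.   40.]]
[[ 29.8  59.1]
 [-15.1  42. ]
 [-55.8  27.6]
 [ 63.5 -28.3]
 [ 18.3 -44.3]
 [-22.9 -60.6]
 [ -0.1   3.2]] [[ -3.8  24.2]
 [ 12.2 -27.4]] [1.64277314 0.30583301]
```

```bash
cat >> h.py <<'E'
def Rt(yaw): # tool rot with tool down; yaw rad of tool x
    from scipy.spatial.transform import Rotation as Ro
    return Ro.from_euler('xyz',[-np.pi/2,0,yaw]).as_matrix()
def delta(cur,yaw,tgt,tyaw):
    return (Rt(yaw).T@(np.array(tgt)-cur)/10).round(2),'turn about tool y',round(-np.degrees(tyaw-yaw),2)
E
python3 - <<'E'
from h import *
d=pickle.load(open('top0.pkl','rb'))
f=lambda p:np.array(p)/7+[280,60]-0.43
m=np.array([617.5,-203.7])
hol=ray(d,f([(158,218),(180,350),(197,470),(420,178),(440,310),(463,432),(297,332)]),5);rg=ray(d,f([(238,325),(392,312)]),11)
R=np.array([[np.cos(a:=np.radians(10.5)),np.sin(a)],[-np.sin(a),np.cos(a)]])
print((R@(hol[:,:2]-m).T).T.round(1),(R@(rg[:,:2]-m).T).T.round(1))
print(delta([281.5,-585.9,231.3],-2.694,[617.5,-203.7,181],np.radians(-169.5)))
E
```

```text
[[ 48.1  44.6]
 [  0.1  44.8]
 [-43.   45.9]
 [ 48.4 -49.1]
 [  0.3 -47.8]
 [-43.9 -48.3]
 [  0.2   3.2]] [[  4.4  24.1]
 [  0.7 -29.8]]
(array([-46.83,   5.03, -19.91]), 'turn about tool y', np.float64(15.15))
```

```bash
python3 -m inch '[1,-4,0.5,-1.7,0,1.5,0, 1,-8,1,-3.4,0,3,0, 1,-12,1.5,-5.1,0,4.5,0, 1,-16,2,-6.8,0,6,0, 1,-20,2.5,-8.5,0,7.5,0, 1,-24,3,-10.2,0,9,0, 1,-28,3.5,-11.9,0,10.5,0, 1,-32,4,-13.6,0,12,0, 1,-36,4.5,-15.3,0,13.5,0, 1,-40,5,-17,0,15.15,0, 1,-44,5,-18.7,0,15.15,0, 1,-46.83,5.03,-19.91,0,15.15,0]'
python3 - <<'E'
from h import *
from cell import ctrl,imaging
s=ctrl.read_state();print(s['clock'],s['eef_pos'],s['tool_rot'])
d=imaging.get_image('top');crop(d,260,40,150,110,5,'pics/t1.png')
E
```

```text
clock: 1.3
eef_pos: [619.2, -199.7, 180.3]
tool_rot: [-1.573, 0.0, -2.955]
force: [-0.1, -0.3, 0.2]
width: 85.6
1.3 [ 619.20661877 -199.74567928  180.28197135] [-1.57265951e+00  2.19845248e-04 -2.95489505e+00]
```

View pics/t1.png

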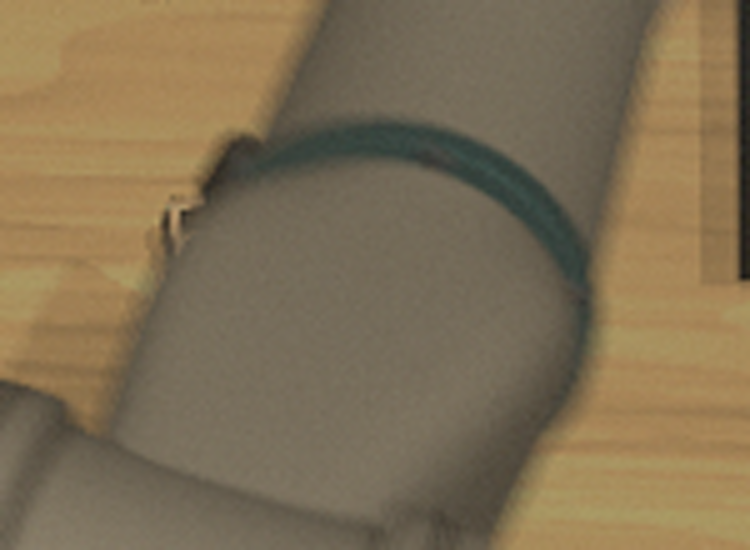

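The top view is blocked by the arm here, so I let the arm settle and check the side view.

```bash
python3 -m inch '[1,0,4,0,0,0,0, 1,0,4,0,0,0,0,1,0,4,0,0,0,0]'
python3 - <<'E'
from h import *
from cell import ctrl,imaging
s=ctrl.read_state();print(s['clock'],s['eef_pos'],s['tool_rot'])
d=imaging.get_image('side');crop(d,170,70,130,100,6,'pics/s1.png')
E
```

```text
clock: 1.65
eef_pos: [616.2, -204.1, 140.4]
tool_rot: [-1.572, -0.003, -2.959]
force: [0.3, -0.6, 0.4]
width: 85.7
1.65 [ 616.17475342 -204.09648562  140.40315709] [-1.57166850e+00 -2.77229907e-03 -2.95904700e+00]
```

View pics/s1.png

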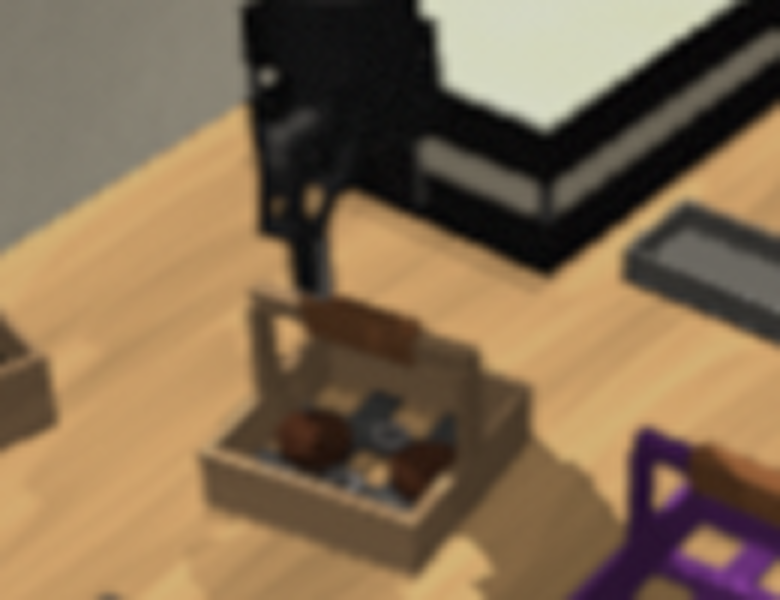

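```bash
python3 - <<'E'
from h import *
d=pickle.load(open('side0.pkl','rb'))
n=np.array([-np.sin(a:=np.radians(10.5)),np.cos(a),0])
for z in (140,153): 
  for k in(-42,0,42): print(z,k,((proj(d,np.array([616.2,-204.1,z])+k*n)-[170,70])*6).round())
E
```

```text
140 -42 [[397. 223.]]
140 0 [[357. 264.]]
140 42 [[315. 306.]]
153 -42 [[396. 203.]]
153 0 [[356. 243.]]
153 42 [[314. 285.]]
```

```bash
python3 -m inch '[1,-0.1,3,0,0,0,0, 1,-0.1,5,0,0,0,0,1,-0.1,5.9,0,0,0,0,1,-0.1,5.9,0,0,0,0]'
python3 - <<'E'
from h import *
from cell import ctrl,imaging
d=imaging.get_image('side');crop(d,170,70,130,100,6,'pics/s2.png')
E
```

```text
clock: 2.1
eef_pos: [618.0, -204.0, 82.1]
tool_rot: [-1.571, -0.001, -2.959]
force: [0.0, 0.4, -0.1]
width: 85.6
```

View pics/s2.png

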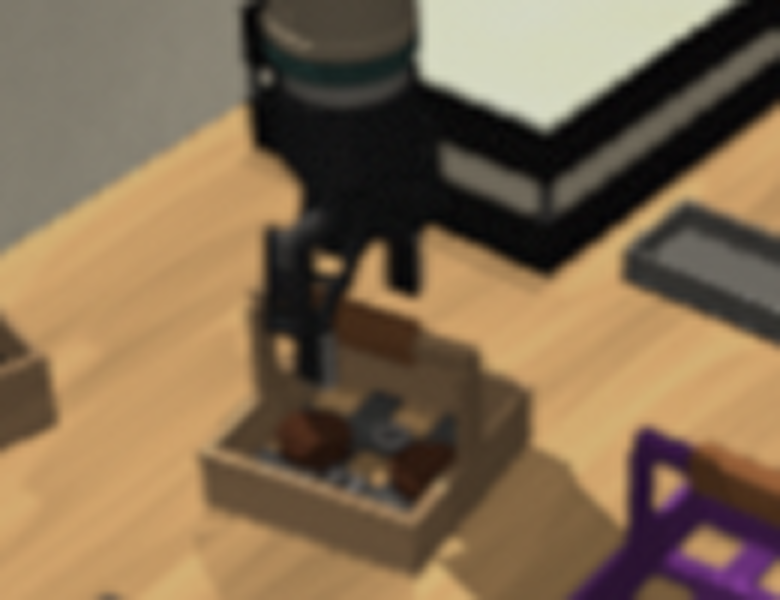

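Fingers straddle the grip at (365,330): near finger at (315,375), far one at (405,290). I close now.

```bash
python3 -m inch '[0.5,0,0,0,0,0,0,0.3,0,0,0,0,0,0,0.2,0,0,0,0,0,0,0,0,0,0,0,0,0,0,0,0,0,0,0,0,0,0,0,0,0,0,0,0,0,0,0,0,0,0,0,0,0,0,0,0,0]'
```

```text
clock: 2.95
eef_pos: [618.9, -204.3, 82.6]
tool_rot: [-1.57, 0.001, -2.958]
force: [-0.8, -2.8, 4.7]
width: 15.5
```

```bash
python3 -m inch '[0,0,-0.3,0,0,0,0,0,0,-1,0,0,0,0,0,0,-2,0,0,0,0,0,0,-3.2,0,0,0,0,0,0,-4.4,0,0,0,0,0,0,-5.5,0,0,0,0,0,0,-6.3,0,0,0,0,0,0,-6.8,0,0,0,0,0,0,-7,0,0,0,0,0,0,-7,0,0,0,0]'
python3 - <<'E'
from h import *
from cell import ctrl,imaging
d=imaging.get_image('side');crop(d,170,50,130,100,6,'pics/s3.png')
s=ctrl.read_state();print(s['tool_rot'],s['width'],s['torque'])
print(delta([618.9,-204,152],-2.9583,[460.2,164.4,137],np.radians(17.3-180)), delta([0,0,0],-2.9583,[0,0,0],-2.9583))
E
```

```text
clock: 3.95
eef_pos: [618.3, -203.5, 152.1]
tool_rot: [-1.571, 0.0, -2.958]
force: [-1.2, -0.2, -4.9]
width: 15.0
[-1.57105178e+00 -4.67825833e-04 -2.95823813e+00] 15.512774690382088 [0.05330392 0.03840654 0.03511753]
(array([  8.89,   1.5 , -39.12]), 'turn about tool y', np.float64(-6.8)) (array([0., 0., 0.]), 'turn about tool y', np.float64(-0.0))
```

View pics/s3.png

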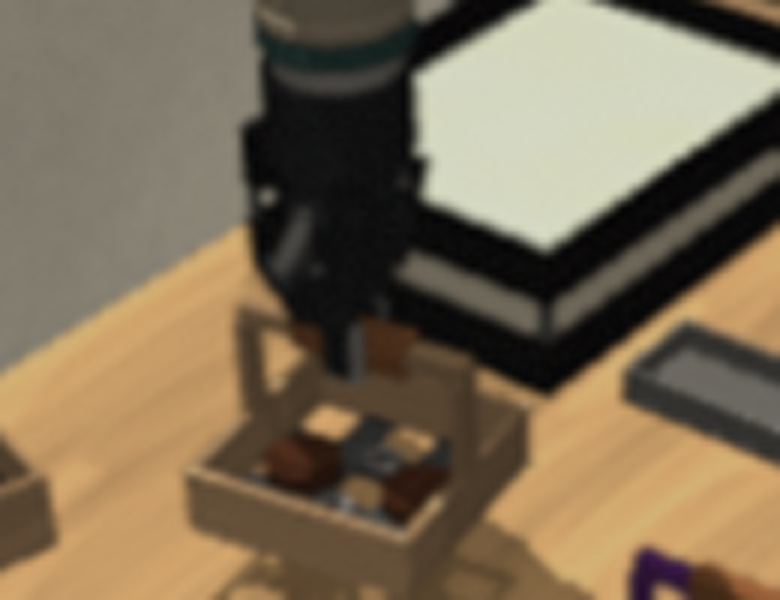

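```bash
python3 -m inch '[0,0.1,0,-0.4,0,0,0,0,0.27,0,-1.2,0,0,0,0,0.55,0,-2.4,0,0,0,0,0.91,0,-4,0,0,0,0,1.34,0,-5.9,0,0,0,0,1.8,0,-7.9,0,0,0,0,2.25,0,-9.9,0,0,0,0,2.7,0,-11.9,0,0,0,0,3.16,0,-13.9,0,0,0,0,3.61,0,-15.9,0,0,0,0,4.07,0,-17.9,0,0,0,0,4.5,0,-19.8,0,0,0]'
python3 -m inch '[0,0.45,0,-2,0,0,0,0,0.91,0,-4,0,0,0,0,1.36,0,-6,0,0,0,0,1.82,0,-8,0,0,0,0,2.27,0,-10,0,0,0,0,2.73,0,-12,0,0,0,0,3.18,0,-14,0,0,0,0,3.59,0,-15.8,0,0,0,0,3.91,0,-17.2,0,0,0,0,4.18,0,-18.4,0,0,0,0,4.34,0,-19.1,0,0,0,0,4.39,0,-19.32,0,0,0]'
python3 -m inch '[0,0,0,0,0,0,0,0,0,0.3,0,0,-1,0,0,0,0.7,0,0,-2.5,0,0,0,1.1,0,0,-4.5,0,0,0,1.4,0,0,-6,0,0,0,1.5,0,0,-6.8,0,0,0,1.5,0,0,-6.8,0]'
python3 - <<'E'
from h import *
from cell import ctrl,imaging
for n in('top','side'):
    d=imaging.get_image(n);pickle.dump(d,open(f'{n}4.pkl','wb'));cv2.imwrite(f'pics/{n}4.png',cv2.resize(d['img'][:,:,::-1],(800,600),interpolation=cv2.INTER_CUBIC))
E
```

```text
clock: 5.2
eef_pos: [536.9, -14.9, 152.1]
tool_rot: [-1.572, -0.0, -2.957]
force: [0.4, -0.3, -3.9]
width: 15.3
clock: 6.4
eef_pos: [459.1, 165.9, 152.1]
tool_rot: [-1.571, 0.0, -2.957]
force: [-0.0, -0.2, -4.4]
width: 15.2
clock: 7.1
eef_pos: [459.6, 164.8, 136.8]
tool_rot: [-1.571, -0.0, -2.839]
force: [0.1, 0.8, -5.2]
width: 15.1
```

View pics/top4.png

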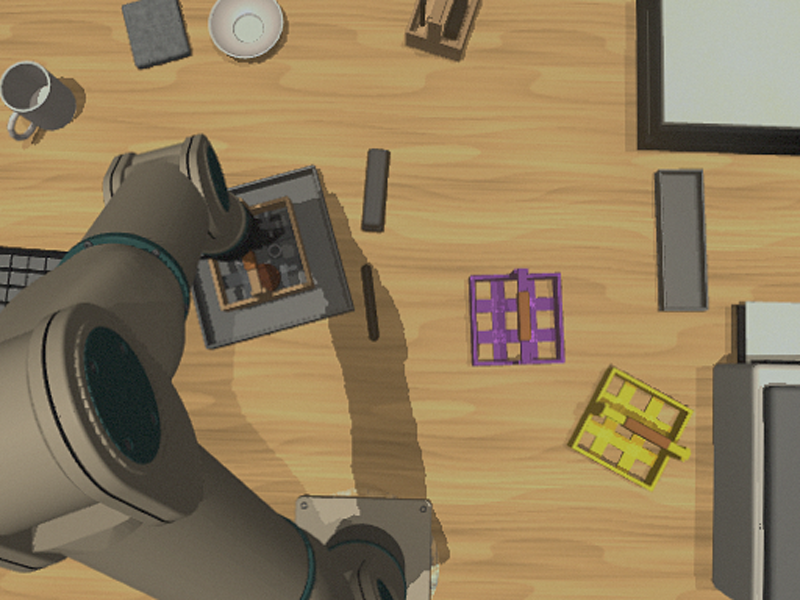

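View pics/side4.png

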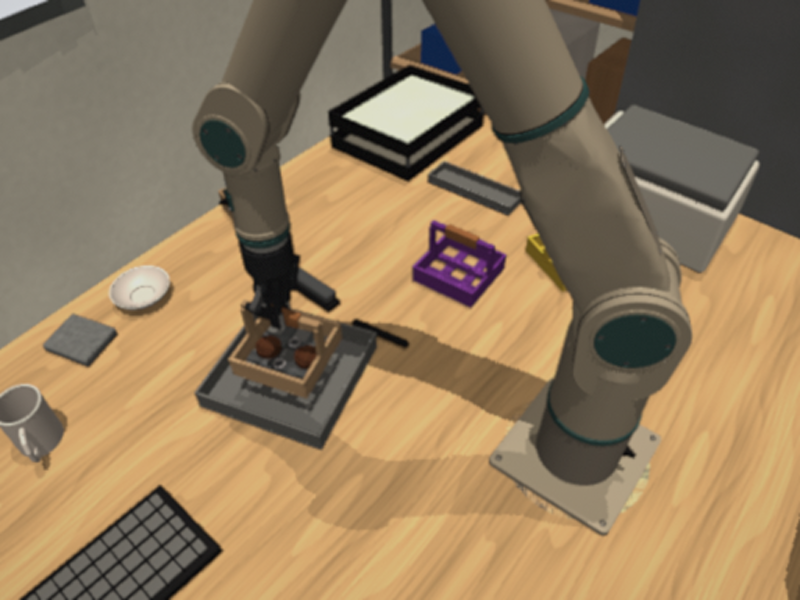

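Both rings are still in the sieve, at (280,365) and about (308,343) in the side view. The sieve hangs within the tray outline, so I shake it.

```bash
python3 -m inch '[0,0,0,3,0,0,0,0,0,0,0,0,0,0,0,0,0,-3,0,0,0,0,0,0,0,0,0,0,0,0,0,3,0,0,0,0,0,0,0,0,0,0,0,0,0,-3,0,0,0,0,0,0,0,0,0,0,0,0,0,0,0,0,0]'
python3 - <<'E'
from h import *
from cell import ctrl,imaging
d=imaging.get_image('side');crop(d,120,190,130,100,6,'pics/s5.png')
d=imaging.get_image('top');crop(d,105,100,130,100,6,'pics/t5.png')
E
```

```text
clock: 8.1
eef_pos: [460.5, 162.9, 137.3]
tool_rot: [-1.568, 0.001, -2.84]
force: [0.4, -0.6, -3.7]
width: 14.9
```

View pics/s5.png

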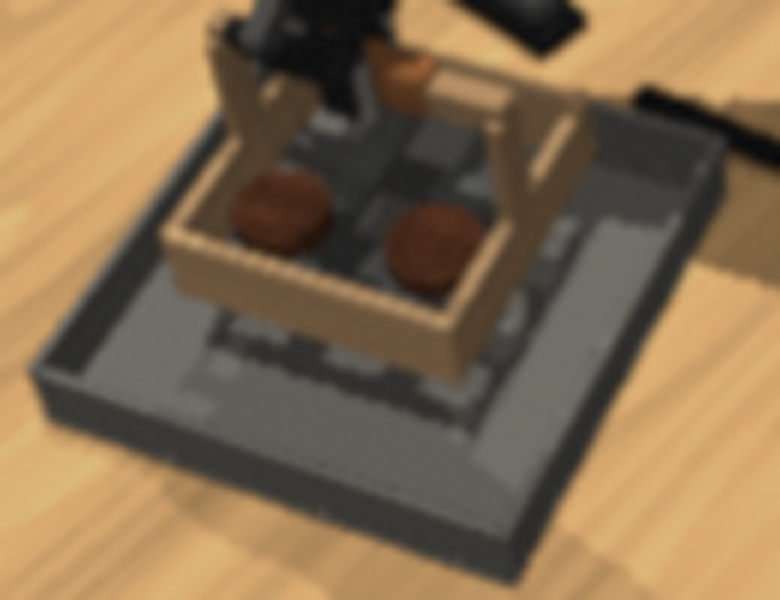

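View pics/t5.png

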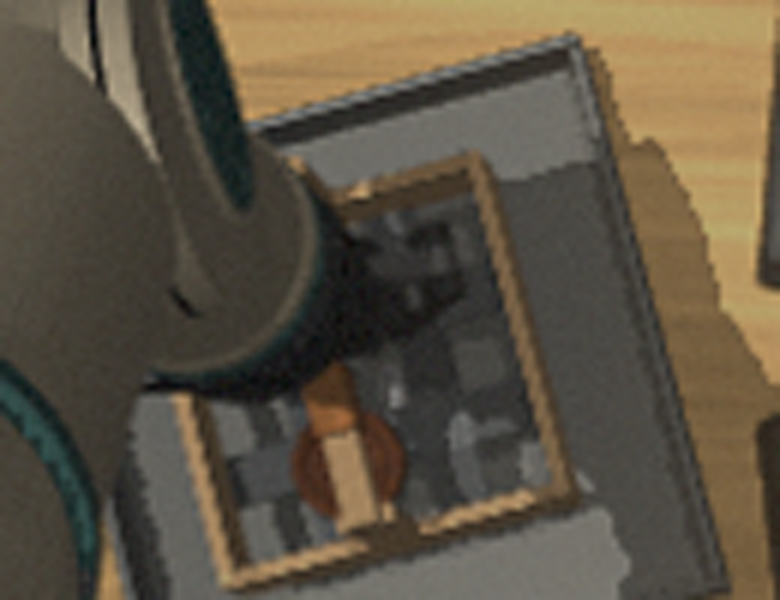

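One ring is visible in the tray at (510,310) in the side crop, but I can't account for the other. I shake once more with a slight diagonal, then raise the sieve to look.

```bash
python3 -m inch '[0,0.4,0,3,0,0,0,0,0,0,0,0,0,0,0,-0.4,0,-3,0,0,0,0,0,0,0,0,0,0,0,-0.4,0,3,0,0,0,0,0,0,0,0,0,0,0,0.4,0,-3,0,0,0,0,0,0,0,0,0,0,0,0,0,0,0,0,0]'
python3 -m inch '[0,0,-0.5,0,0,0,0,0,0,-1.5,0,0,0,0,0,0,-3,0,0,0,0,0,0,-4.5,0,0,0,0,0,0,-6,0,0,0,0,0,0,-7.5,0,0,0,0,0,0,-9,0,0,0,0,0,0,-10.5,0,0,0,0,0,0,-11.5,0,0,0,0,0,0,-12,0,0,0,0,0,0,-12,0,0,0,0]'
python3 - <<'E'
from h import *
from cell import ctrl,imaging
d=imaging.get_image('side');pickle.dump(d,open('s6.pkl','wb'));crop(d,120,150,130,140,4.2,'pics/s6.png')
d=imaging.get_image('top');pickle.dump(d,open('t6.pkl','wb'));crop(d,105,90,140,140,4.2,'pics/t6.png')
E
```

```text
clock: 9.1
eef_pos: [460.8, 163.6, 137.3]
tool_rot: [-1.569, 0.001, -2.84]
force: [0.6, -1.5, -5.3]
width: 14.8
clock: 10.2
eef_pos: [459.8, 165.2, 257.7]
tool_rot: [-1.571, 0.001, -2.839]
force: [0.9, 0.1, -4.3]
width: 15.2
```

View pics/s6.png

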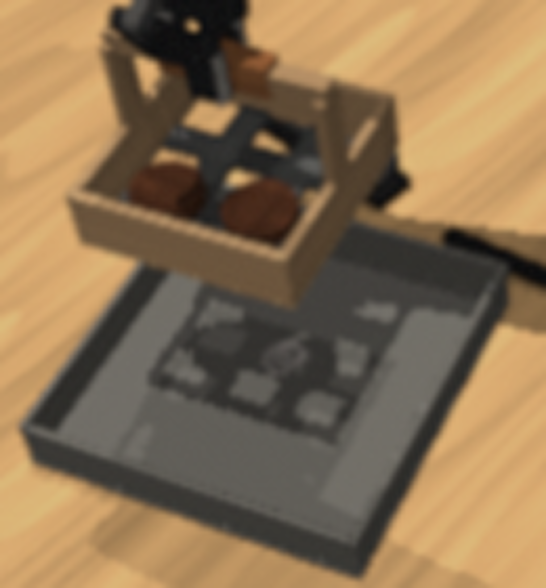

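View pics/t6.png

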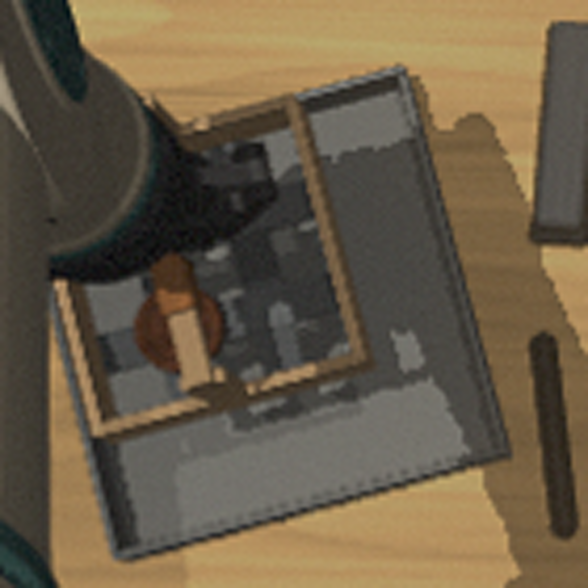

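```bash
python3 - <<'E'
from h import *
d=pickle.load(open('s6.pkl','rb'));t=pickle.load(open('t6.pkl','rb'))
def enh(d,x0,y0,w,h,f,n):
    c=d['img'][y0:y0+h,x0:x0+w].copy();c=np.clip(c.astype(float)*2.2,0,255).astype(np.uint8)
    cv2.imwrite(n,cv2.resize(c[:,:,::-1],None,fx=f,fy=f,interpolation=cv2.INTER_CUBIC))
enh(d,135,165,90,85,7,'pics/s6e.png');enh(t,115,105,90,90,6,'pics/t6e.png')
p=np.array([[285,355]])/4.2+[120,150]-.4
X=ray(d,p,11);print(X,(proj(t,X)-[115,105])*6)
E
```

```text
[[465.47362842 154.99627973  11.        ]] [[354.6841776  352.86978363]]
```

View pics/s6e.png

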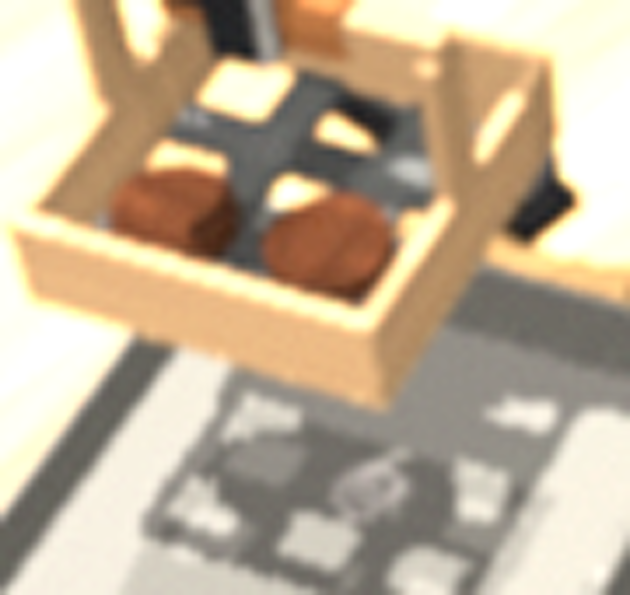

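View pics/t6e.png

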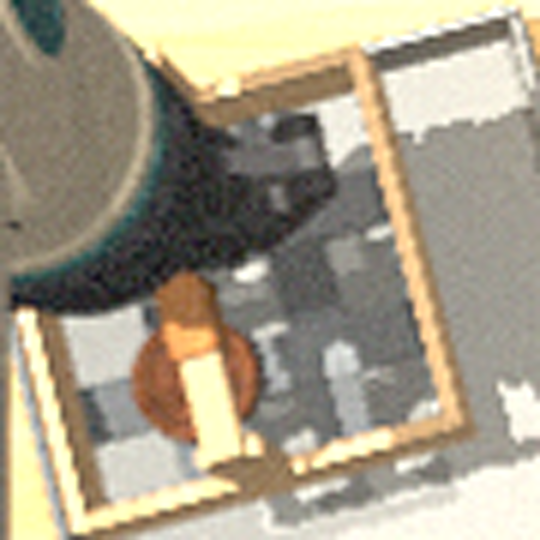

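One ring is clear in the tray at (370,487), and none shows on the visible part of the sieve floor. Raising further uncovers the rest of the tray while the sieve stays over it.

```bash
python3 -m inch '[0,0,-0.5,0,0,0,0,0,0,-1.5,0,0,0,0,0,0,-3,0,0,0,0,0,0,-4.5,0,0,0,0,0,0,-6,0,0,0,0,0,0,-7.5,0,0,0,0,0,0,-9,0,0,0,0,0,0,-10.5,0,0,0,0,0,0,-12,0,0,0,0,0,0,-13,0,0,0,0,0,0,-13.5,0,0,0,0,0,0,-13.5,0,0,0,0]'
python3 - <<'E'
from h import *
from cell import ctrl,imaging
d=imaging.get_image('side');pickle.dump(d,open('s7.pkl','wb'))
c=np.clip(d['img'][90:290,110:260].astype(float)*1.7,0,255).astype(np.uint8)
cv2.imwrite('pics/s7.png',cv2.resize(c[:,:,::-1],(450,600),interpolation=cv2.INTER_CUBIC))
c=np.clip(d['img'][190:290,120:255].astype(float)*2.2,0,255).astype(np.uint8)
cv2.imwrite('pics/s7b.png',cv2.resize(c[:,:,::-1],None,fx=5.9,fy=5.9,interpolation=cv2.INTER_CUBIC))
E
```

```text
clock: 11.5
eef_pos: [459.8, 165.0, 392.5]
tool_rot: [-1.571, 0.001, -2.84]
force: [-0.7, 0.2, -4.8]
width: 14.8
```

View pics/s7.png

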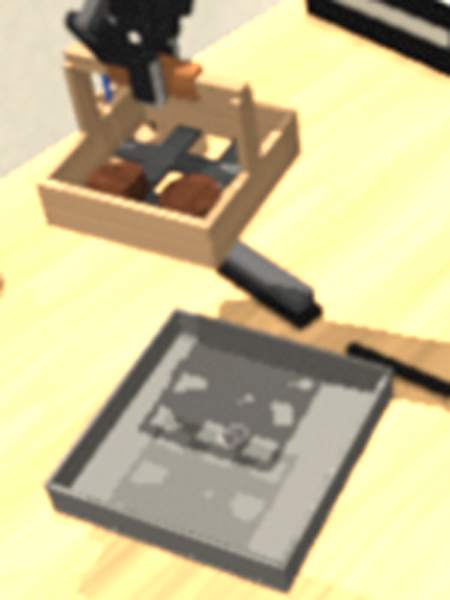

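View pics/s7b.png

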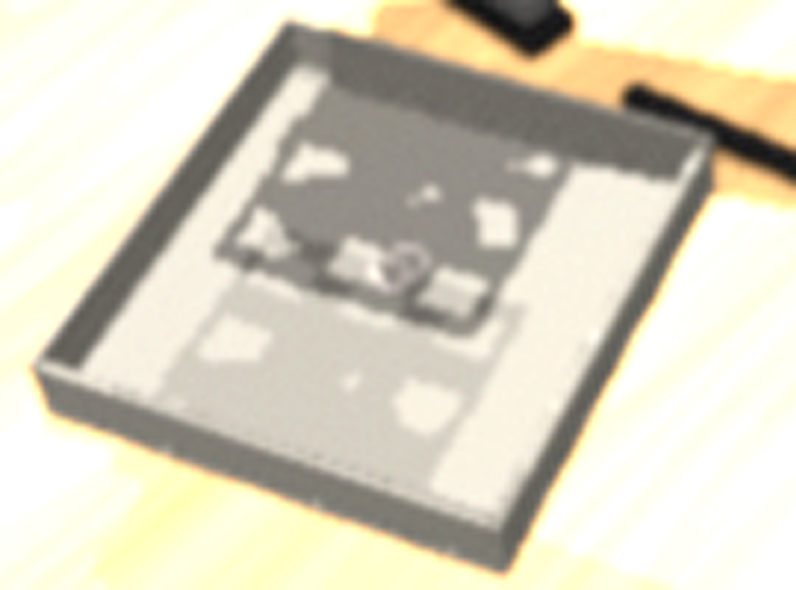

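```bash
python3 - <<'E'
from h import *
d=pickle.load(open('s7.pkl','rb'))
c=np.clip(d['img'][115:180,120:215].astype(float)*1.8,0,255).astype(np.uint8)
cv2.imwrite('pics/s7c.png',cv2.resize(c[:,:,::-1],None,fx=8,fy=8,interpolation=cv2.INTER_CUBIC))
c=np.clip(d['img'][215:255,165:215].astype(float)*2,0,255).astype(np.uint8)
cv2.imwrite('pics/s7d.png',cv2.resize(c[:,:,::-1],None,fx=14,fy=14,interpolation=cv2.INTER_CUBIC))
E
```

```text
(no output)
```

View pics/s7c.png

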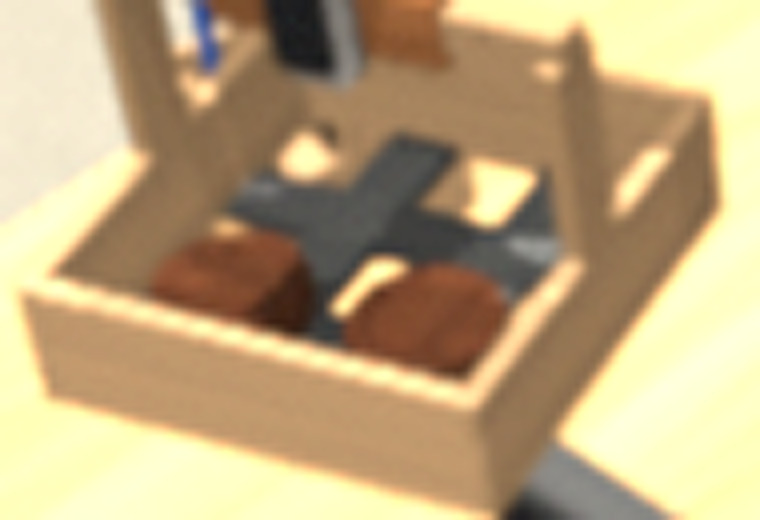

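View pics/s7d.png

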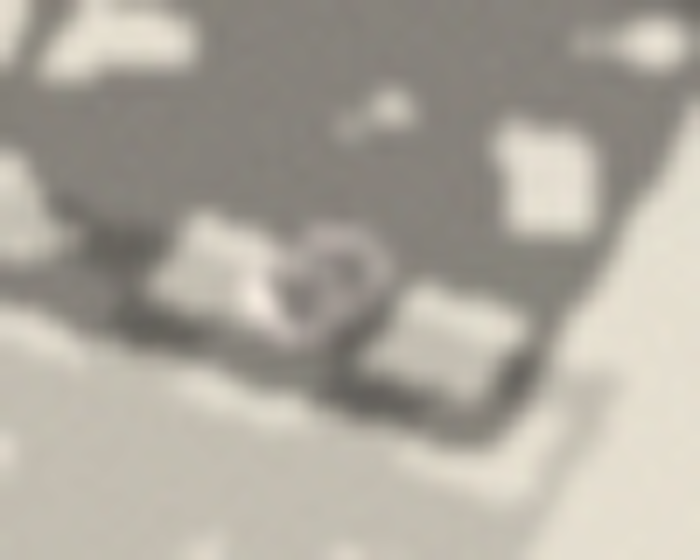

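```bash
python3 - <<'E'
from h import *
from cell import ctrl,imaging
d=imaging.get_image('top');pickle.dump(d,open('t7.pkl','wb'))
c=np.clip(d['img'][90:230,95:245].astype(float)*1.8,0,255).astype(np.uint8)
cv2.imwrite('pics/t7.png',cv2.resize(c[:,:,::-1],None,fx=4.2,fy=4.2,interpolation=cv2.INTER_CUBIC))
s=pickle.load(open('s7.pkl','rb'))
X=ray(s,np.array([[330,280]])/14+[165,215]-.4,11);print(X,(proj(d,X)-[95,90])*4.2)
E
```

```text
[[462.77669561 154.9645777   11.        ]] [[332.1218646  314.65065115]]
```

View pics/t7.png

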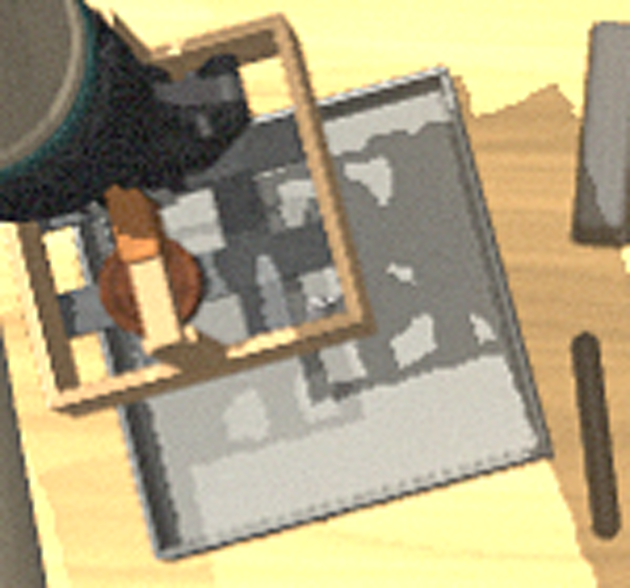

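```bash
python3 -m inch '[0,-0.4,0,0,0,0,0,0,-1.1,0,0,0,0,0,0,-2,0,0,0,0,0,0,-2.9,0,0,0,0,0,0,-3.6,0,0,0,0,0,0,-4,0,0,0,0,0,0,-4,0,0,0,0,0]'
python3 - <<'E'
from h import *
from cell import ctrl,imaging
d=imaging.get_image('top');pickle.dump(d,open('t8.pkl','wb'))
c=np.clip(d['img'][125:225,115:235].astype(float)*1.8,0,255).astype(np.uint8)
cv2.imwrite('pics/t8.png',cv2.resize(c[:,:,::-1],None,fx=6,fy=6,interpolation=cv2.INTER_CUBIC))
E
```

```text
clock: 12.3
eef_pos: [498.4, 177.0, 391.7]
tool_rot: [-1.571, -0.0, -2.84]
force: [-0.9, -0.8, -4.6]
width: 15.3
```

View pics/t8.png

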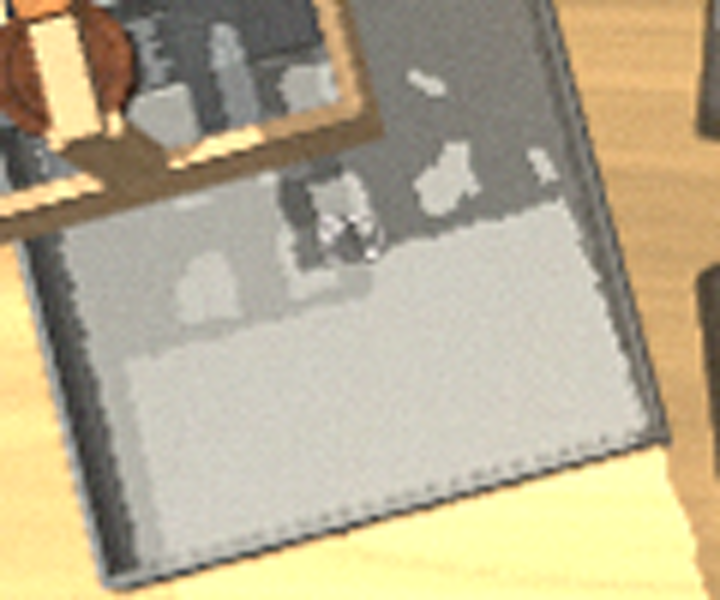

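```bash
python3 - <<'E'
from h import *
from cell import ctrl,imaging
d=pickle.load(open('t8.pkl','rb'))
cv2.imwrite('pics/t8b.png',cv2.resize(np.clip(d['img'][150:180,155:190].astype(float)*1.5,0,255).astype(np.uint8)[:,:,::-1],None,fx=16,fy=16,interpolation=cv2.INTER_CUBIC))
d=imaging.get_image('side');pickle.dump(d,open('s8.pkl','wb'))
cv2.imwrite('pics/s8a.png',cv2.resize(np.clip(d['img'][220:250,170:205].astype(float)*1.6,0,255).astype(np.uint8)[:,:,::-1],None,fx=16,fy=16,interpolation=cv2.INTER_CUBIC))
c=np.clip(d['img'][100:165,125:225].astype(float)*1.6,0,255).astype(np.uint8)
cv2.imwrite('pics/s8b.png',cv2.resize(c[:,:,::-1],None,fx=8,fy=8,interpolation=cv2.INTER_CUBIC))
E
```

```text
(no output)
```

View pics/t8b.png

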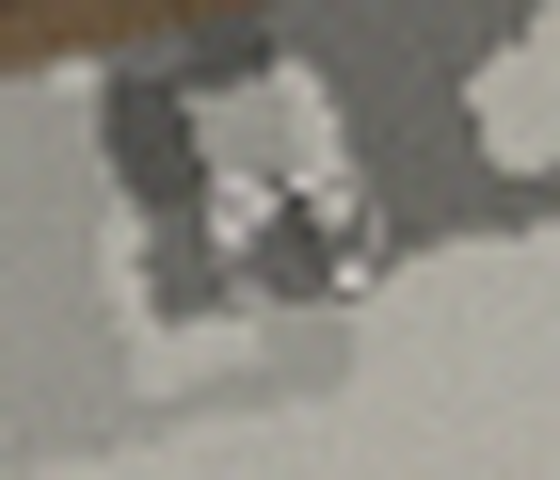

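View pics/s8a.png

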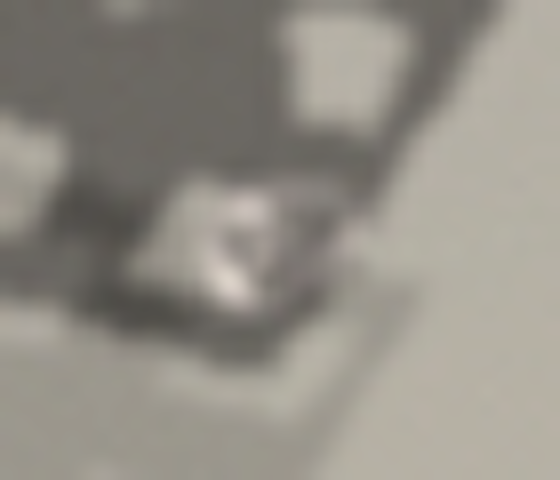

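View pics/s8b.png

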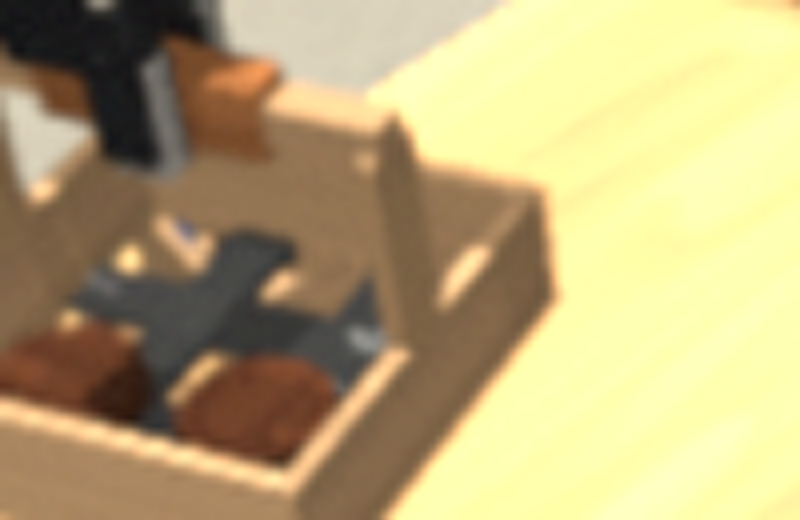

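The ring blob in the tray measures about 26 mm, wider than one ring, so it may be two overlapping rings. One counter is also tilted and could be hiding a ring. I go back down, centre the sieve, shake more, and throw the counters to the -y side so their old spot can be seen.

```bash
python3 -m inch '[0,0.3,0.5,0,0,0,0,0,0.9,2,0,0,0,0,0,1.6,4.2,0,0,0,0,0,2.4,7,0,0,0,0,0,3.2,10,0,0,0,0,0,3.7,13,0,0,0,0,0,4,16,0,0,0,0,0,4,19,0,0,0,0,0,4,21.8,0,0,0,0,0,4,24,0,0,0,0,0,4,25.2,0,0,0,0,0,4,25.5,0,0,0,0]'
python3 -m inch '[0,0,0,3,0,0,0,0,0,0,0,0,0,0,0,0,0,-3,0,0,0,0,0,0,0,0,0,0,0,0,0,3,0,0,0,0,0,0,0,0,0,0,0,0,0,-3,0,0,0,0,0,0,0,0,0,0,0,0,0,3,0,0,0,0,0,0,3.5,0,0,0,0,0,0,3.5,0,0,0]'
python3 -m inch '[0,0,0,-4,0,0,0,0,0,0,-6,0,0,0,0,0,0,-7,0,0,0,0,0,0,-7,0,0,0,0,0,0,-6.5,0,0,0,0,0,0,-5,0,0,0,0,0,0,-3,0,0,0,0,0,0,-1,0,0,0,0,0,0,0,0,0,0,0,0,0,0,0,0,0]'
python3 -m inch '[0,0,0,-4,0,0,0,0,0,0,-6,0,0,0,0,0,0,-7,0,0,0,0,0,0,-7,0,0,0,0,0,0,-6.5,0,0,0,0,0,0,-5.5,0,0,0,0,0,0,-4.2,0,0,0,0,0,0,-3.6,0,0,0,0,0,0,-3.5,0,0,0,0,0,0,-3.5,0,0,0]'
python3 - <<'E'
from h import *
from cell import ctrl,imaging
d=imaging.get_image('side');pickle.dump(d,open('s9.pkl','wb'))
c=np.clip(d['img'][190:285,120:250].astype(float)*1.7,0,255).astype(np.uint8)
cv2.imwrite('pics/s9.png',cv2.resize(c[:,:,::-1],None,fx=6,fy=6,interpolation=cv2.INTER_CUBIC))
E
```

```text
clock: 13.6
eef_pos: [458.5, 164.6, 135.8]
tool_rot: [-1.571, -0.003, -2.839]
force: [0.3, -0.5, -3.8]
width: 15.1
clock: 14.7
eef_pos: [470.9, 130.3, 137.8]
tool_rot: [-1.57, 0.002, -2.842]
force: [-0.7, 0.6, -4.0]
width: 15.4
clock: 15.7
eef_pos: [470.7, 128.5, 137.1]
tool_rot: [-1.569, -0.0, -2.845]
force: [-0.5, 0.1, -3.7]
width: 15.3
clock: 16.7
eef_pos: [459.8, 164.3, 137.0]
tool_rot: [-1.571, 0.0, -2.841]
force: [-1.5, 0.1, -5.0]
width: 15.1
```

View pics/s9.png

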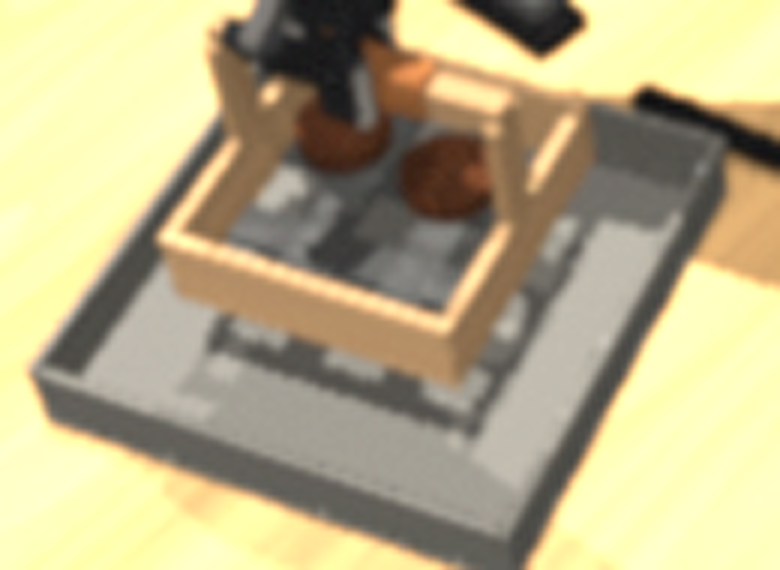

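The counters now lie flat at (345,130) and (445,175), and no ring shows where they were. I raise again and recheck the tray.

```bash
python3 -m inch '[0,-0.4,-0.5,0,0,0,0,0,-1,-2,0,0,0,0,0,-1.7,-4.2,0,0,0,0,0,-2.5,-7,0,0,0,0,0,-3.2,-10,0,0,0,0,0,-3.7,-13,0,0,0,0,0,-4,-16,0,0,0,0,0,-4,-19,0,0,0,0,0,-4,-21.8,0,0,0,0,0,-4,-24,0,0,0,0,0,-4,-25.2,0,0,0,0,0,-4,-25.5,0,0,0,0]'
python3 - <<'E'
from h import *
from cell import ctrl,imaging
d=imaging.get_image('top');pickle.dump(d,open('t10.pkl','wb'))
cv2.imwrite('pics/t10.png',cv2.resize(np.clip(d['img'][125:225,115:235].astype(float)*1.6,0,255).astype(np.uint8)[:,:,::-1],None,fx=6,fy=6,interpolation=cv2.INTER_CUBIC))
d=imaging.get_image('side');pickle.dump(d,open('s10.pkl','wb'))
cv2.imwrite('pics/s10a.png',cv2.resize(np.clip(d['img'][190:290,120:250].astype(float)*1.8,0,255).astype(np.uint8)[:,:,::-1],None,fx=6,fy=6,interpolation=cv2.INTER_CUBIC))
c=np.clip(d['img'][100:165,115:215].astype(float)*1.6,0,255).astype(np.uint8)
cv2.imwrite('pics/s10b.png',cv2.resize(c[:,:,::-1],None,fx=8,fy=8,interpolation=cv2.INTER_CUBIC))
E
```

```text
clock: 17.95
eef_pos: [498.2, 177.3, 393.3]
tool_rot: [-1.571, 0.002, -2.839]
force: [-0.4, 0.9, -4.1]
width: 14.9
```

View pics/t10.png

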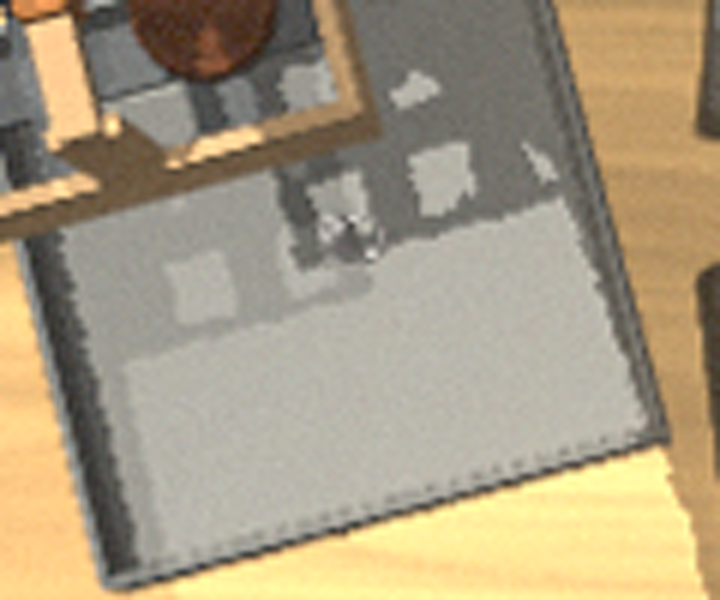

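View pics/s10a.png

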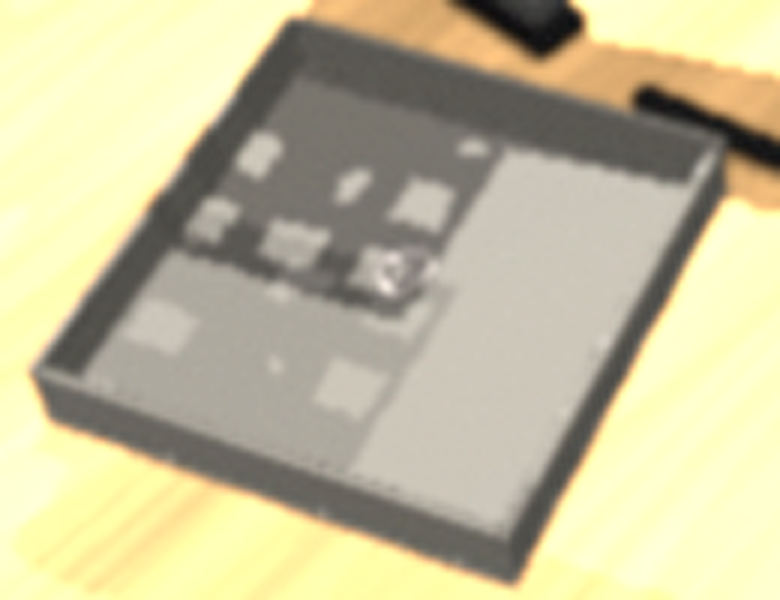

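View pics/s10b.png

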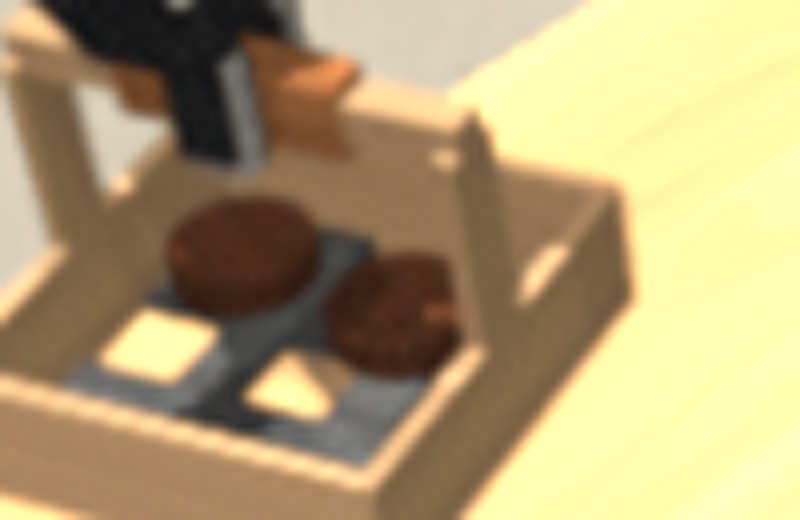

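The sieve floor looks free of rings. The tray has one blob about 10 px wide, where a single ring was 8.3 px at the start, so it looks like two overlapping rings. It sits at a shadow edge, so I shift the sieve 4 cm, still over the tray, to light it.

```bash
python3 -m inch '[0,0,0,-0.4,0,0,0,0,0,0,-1.1,0,0,0,0,0,0,-2,0,0,0,0,0,0,-2.9,0,0,0,0,0,0,-3.6,0,0,0,0,0,0,-4,0,0,0,0,0,0,-4,0,0,0]'
python3 - <<'E'
from h import *
from cell import ctrl,imaging
d=imaging.get_image('top');pickle.dump(d,open('t11.pkl','wb'))
cv2.imwrite('pics/t11.png',cv2.resize(np.clip(d['img'][145:185,150:200].astype(float)*1.3,0,255).astype(np.uint8)[:,:,::-1],None,fx=14,fy=14,interpolation=cv2.INTER_CUBIC))
d=imaging.get_image('side');pickle.dump(d,open('s11.pkl','wb'))
cv2.imwrite('pics/s11a.png',cv2.resize(np.clip(d['img'][215:255,165:215].astype(float)*1.3,0,255).astype(np.uint8)[:,:,::-1],None,fx=14,fy=14,interpolation=cv2.INTER_CUBIC))
E
```

```text
clock: 18.75
eef_pos: [485.6, 215.9, 391.9]
tool_rot: [-1.571, -0.0, -2.838]
force: [-0.7, -0.6, -4.9]
width: 15.0
```

View pics/t11.png

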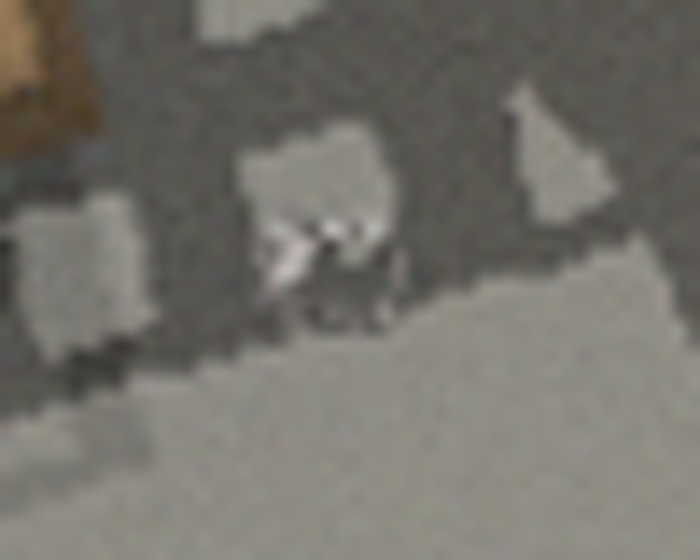

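View pics/s11a.png

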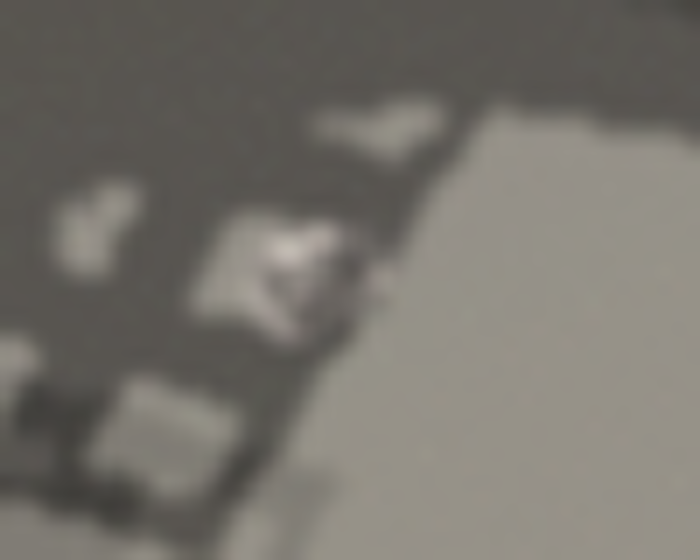

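The blob measures about 11 px (26 mm) by 8.6 px, which fits two overlapping rings. I carry the sieve gently off the tray towards a bare spot right of the stapler. I'll confirm the rings in full view before setting it down.

```bash
python3 - <<'E'
from h import *
d=pickle.load(open('top0.pkl','rb'))
X=ray(d,np.array([[447,172]])/1.5625,0)[0];print(X)
print('stapler',ray(d,np.array([[388,150],[381,231],[366,150]])/1.5625,15),'purple',ray(d,np.array([[470,272],[565,270]])/1.5625,40),'caddy',ray(d,np.array([[405,45],[465,60]])/1.5625,10))
t=X.copy();t[2]=160
print(delta([485.6,215.9,392],-2.839,t,np.radians(2-180)))
E
```

```text
[ 608.11057737 -112.86521907    0.        ]
stapler [[636.7792294  -19.35370668  15.        ]
 [508.41755556 -12.52878859  15.        ]
 [635.86762822  14.98919198  15.        ]] purple [[ 445.43400629 -149.12675674   40.        ]
 [ 452.60361465 -292.06310039   40.        ]] caddy [[ 810.8560216   -40.90316431   10.        ]
 [ 788.55320453 -136.95010263   10.        ]]
(array([-1.9 , 23.2 , 35.03]), 'turn about tool y', np.float64(15.34))
```

```bash
python3 -m inch '[0,0,0.2,0.4,0,0,0,0,0,0.5,1.2,0,0,0,0,-0.1,1,2.4,0,0,0,0,-0.2,1.7,4,0,0,0,0,-0.3,2.5,6,0,0,0,0,-0.4,3.5,8,0,0,0,0,-0.5,4.5,10,0,0,0,0,-0.6,5.5,12,0,0,0,0,-0.7,6.5,14,0,0,0,0,-0.8,7.5,16,0,0,0,0,-0.9,8.5,18,0,0,0,0,-1,9.5,20,0,0,0]'
python3 -m inch '[0,-0.1,1,2,0,0,0,0,-0.2,2,4,0,0,0,0,-0.3,3,6,0,0,0,0,-0.4,4,8,0,0,0,0,-0.5,5,10,0,0,0,0,-0.6,6,11.8,0,0,0,0,-0.7,7,13.2,0,0,0,0,-0.8,8,14.2,0,0,0,0,-0.9,9,14.8,0,0,0,0,-0.9,9.7,15.03,0,0,0,0,-0.9,10,15.03,0,0,0,0,-0.9,10,15.03,0,0,0]'
python3 - <<'E'
from h import *
from cell import ctrl,imaging
d=imaging.get_image('top');pickle.dump(d,open('t12.pkl','wb'))
cv2.imwrite('pics/t12.png',cv2.resize(np.clip(d['img'].astype(float)*1.3,0,255).astype(np.uint8)[:,:,::-1],(800,600),interpolation=cv2.INTER_CUBIC))
cv2.imwrite('pics/t12b.png',cv2.resize(np.clip(d['img'][140:190,145:205].astype(float)*1.5,0,255).astype(np.uint8)[:,:,::-1],None,fx=12,fy=12,interpolation=cv2.INTER_CUBIC))
d=imaging.get_image('side');pickle.dump(d,open('s12.pkl','wb'))
cv2.imwrite('pics/s12.png',cv2.resize(np.clip(d['img'][70:290,110:330].astype(float)*1.3,0,255).astype(np.uint8)[:,:,::-1],(600,600),interpolation=cv2.INTER_CUBIC))
E
```

```text
clock: 20.05
eef_pos: [555.1, 24.5, 296.3]
tool_rot: [-1.57, -0.0, -2.841]
force: [0.5, 0.9, -4.0]
width: 15.1
clock: 21.25
eef_pos: [607.9, -112.7, 196.5]
tool_rot: [-1.572, -0.001, -2.838]
force: [-0.6, 0.3, -3.8]
width: 15.2
```

View pics/t12.png

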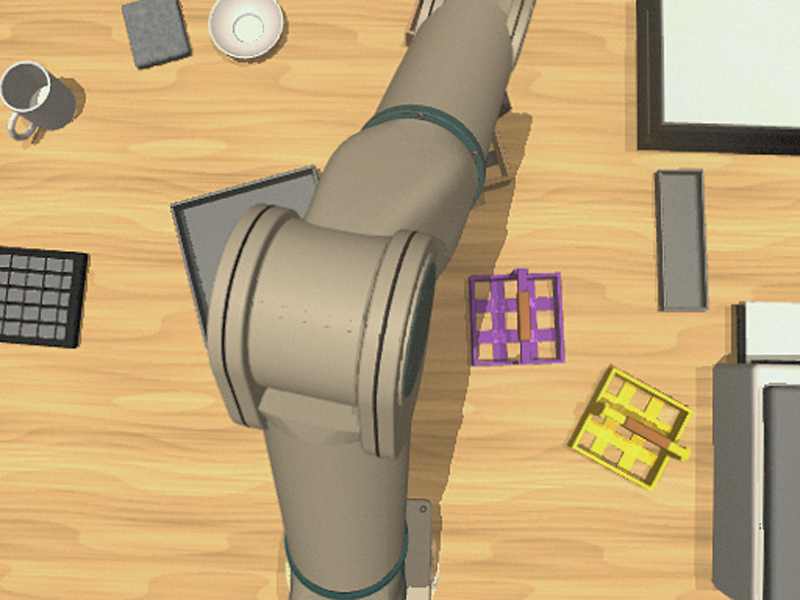

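View pics/t12b.png

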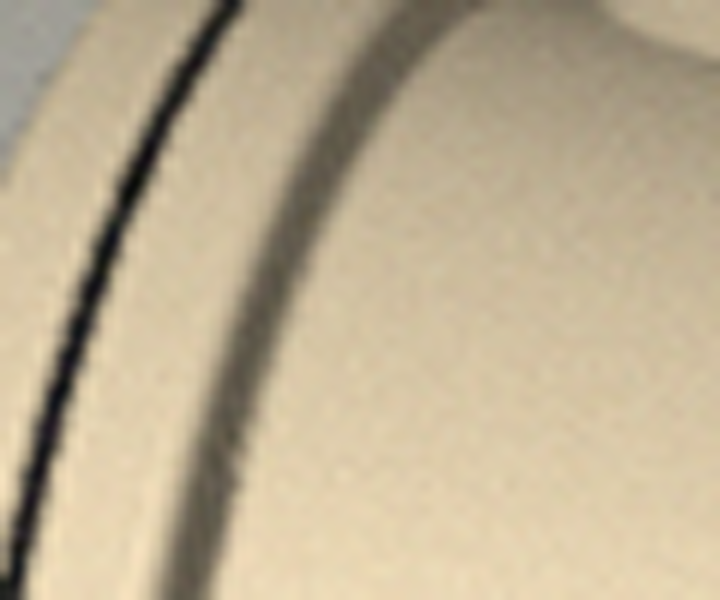

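View pics/s12.png

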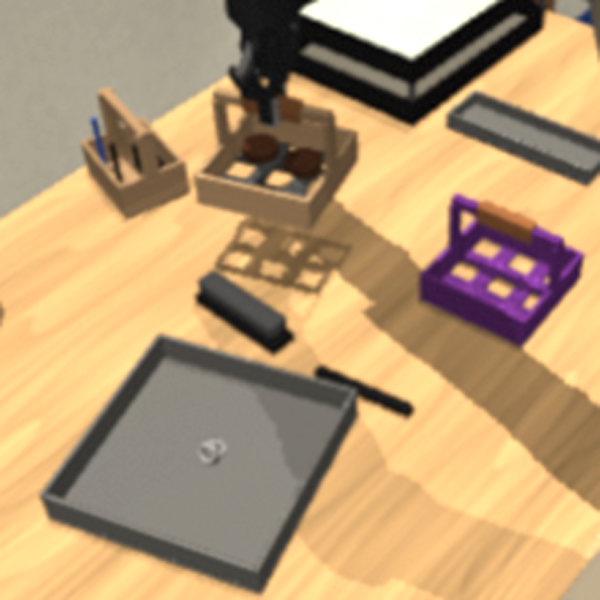

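```bash
python3 - <<'E'
from h import *
d=pickle.load(open('s12.pkl','rb'));o=pickle.load(open('side0.pkl','rb'))
a=cv2.resize(d['img'][222:250,172:204],None,fx=18,fy=18,interpolation=cv2.INTER_CUBIC)
cv2.imwrite('pics/s12r.png',np.clip(a[:,:,::-1].astype(float)*1.7,0,255).astype(np.uint8))
a=cv2.resize(d['img'][100:155,180:245],None,fx=11,fy=11,interpolation=cv2.INTER_CUBIC)
cv2.imwrite('pics/s12s.png',np.clip(a[:,:,::-1].astype(float)*1.5,0,255).astype(np.uint8))
X=np.array([463,155,5.]);th=np.linspace(0,2*np.pi,60)
P=proj(d,np.concatenate([np.c_[X[0]+10*np.cos(th),X[1]+10*np.sin(th),0*th+z] for z in(5,11)]))
print('one ring would span px',np.ptp(P,axis=0),'x18',np.ptp(P,axis=0)*18)
E
```

```text
one ring would span px [7.63279021 7.16176226] x18 [137.3902238 128.9117206]
```

View pics/s12r.png

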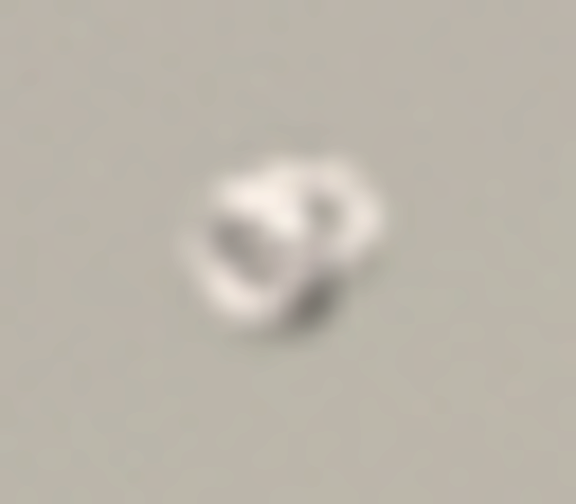

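View pics/s12s.png

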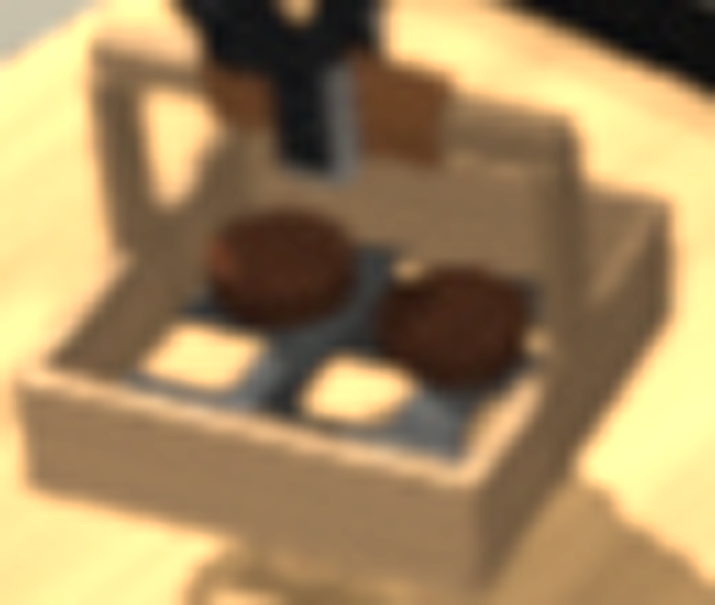

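The fully lit view shows two overlapping rings in the tray (two loops, at (245,245) and (330,210) in the crop). Both counters are in the sieve and it holds no rings. I rotate and lower it.

```bash
python3 -m inch '[0,0,0.5,0,0,1,0,0,0,1.5,0,0,2.5,0,0,0,3,0,0,4.5,0,0,0,4.5,0,0,6.5,0,0,0,6,0,0,8.5,0,0,0,7.5,0,0,10.5,0,0,0,8.8,0,0,12.5,0,0,0,9.8,0,0,14.3,0,0,0,10.5,0,0,15.3,0,0,0,10.9,0,0,15.3,0,0,0,11.1,0,0,15.3,0,0,0,11.2,0,0,15.3,0]'
python3 -m inch '[0,0,0.1,0,0,0,0,0,0,0.2,0,0,0,0,0,0,0.25,0,0,0,0,0,0,0.25,0,0,0,0]'
python3 - <<'E'
from h import *
from cell import ctrl,imaging
d=imaging.get_image('side')
cv2.imwrite('pics/s13.png',cv2.resize(d['img'][80:230,150:300,::-1],(600,600),interpolation=cv2.INTER_CUBIC))
E
```

```text
clock: 22.55
eef_pos: [608.6, -113.8, 85.2]
tool_rot: [-1.571, 0.001, -3.106]
force: [-0.3, 0.2, -3.3]
width: 14.9
clock: 22.95
eef_pos: [608.4, -113.8, 82.7]
tool_rot: [-1.571, 0.0, -3.107]
force: [0.2, 0.8, -4.2]
width: 15.0
```

View pics/s13.png

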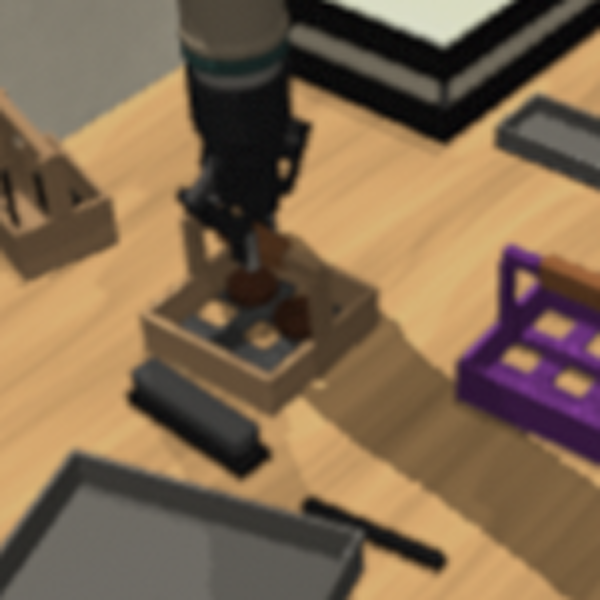

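Not in contact yet (wrist force is still -4.2 N). I continue down in small steps.

```bash
python3 -m inch '[0,0,0.05,0,0,0,0,0,0,0.1,0,0,0,0,0,0,0.1,0,0,0,0]'; python3 -m inch '[0,0,0.05,0,0,0,0,0,0,0.05,0,0,0,0]'
```

```text
clock: 23.3
eef_pos: [608.3, -113.8, 82.6]
tool_rot: [-1.571, 0.0, -3.107]
force: [-3.2, 0.1, 4.6]
width: 15.3
clock: 23.5
eef_pos: [608.4, -113.8, 82.6]
tool_rot: [-1.571, 0.001, -3.107]
force: [-3.1, 0.1, 8.0]
width: 14.8
```

Contact at z 82.6, the same as at the grasp. Release, then rise.

```bash
python3 -m inch '[0.3,0,-0.05,0,0,0,0,0.6,0,-0.05,0,0,0,0,1,0,0,0,0,0,0,1,0,0,0,0,0,0,1,0,0,0,0,0,0,1,0,0,0,0,0,0,1,0,0,0,0,0,0,1,0,0,0,0,0,0]'
python3 -m inch '[1,0,-1,0,0,0,0,1,0,-3,0,0,0,0,1,0,-6,0,0,0,0,1,0,-9,0,0,0,0,1,0,-12,0,0,0,0,1,0,-15,0,0,0,0,1,0,-17,0,0,0,0,1,0,-17,0,0,0,0]'
python3 - <<'E'
from h import *
from cell import ctrl,imaging
d=imaging.get_image('side');print(d['img'].shape)
cv2.imwrite('pics/s14.png',cv2.resize(np.clip(d['img'][:,:,::-1].astype(float)*1.3,0,255).astype(np.uint8)[70:290,110:330],(600,600),interpolation=cv2.INTER_CUBIC))
E
```

```text
clock: 24.3
eef_pos: [608.3, -113.8, 81.0]
tool_rot: [-1.571, 0.0, -3.107]
force: [-0.1, -0.4, 0.2]
width: 85.2
clock: 25.1
eef_pos: [610.2, -114.4, 255.1]
tool_rot: [-1.569, 0.007, -3.107]
force: [1.2, 0.1, -0.1]
width: 85.2
(384, 512, 3)
```

View pics/s14.png

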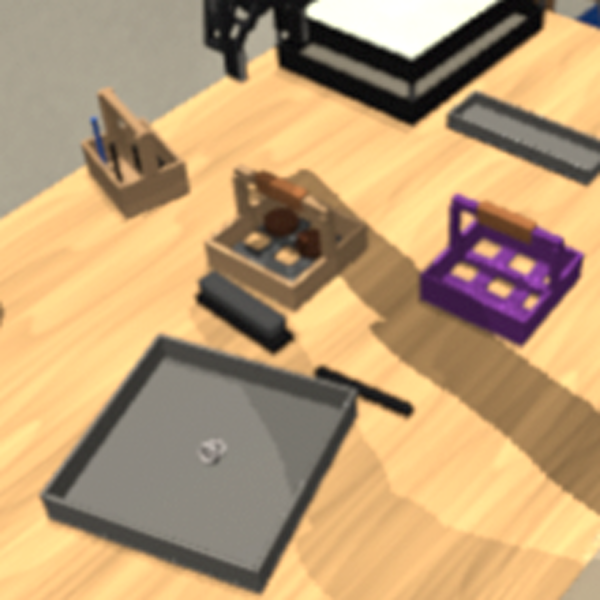

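The sieve stands upright on the desk at (285,240) with both counters in it. The rings are in the tray at (210,452), and the gripper is clear.

```bash
python3 -m inch '[1,0,0,0,0,0,0,1,0,0,0,0,0,0]'; python3 -c "
from cell import finish_job
print(finish_job())"
```

```text
clock: 25.35
eef_pos: [607.4, -113.5, 249.8]
tool_rot: [-1.571, -0.002, -3.107]
force: [0.2, 0.7, -0.5]
width: 85.7
the job is handed in; nothing more can be done
None
```

The job is done and handed in at 25.4 s. I carried the sieve by its handle to the tray, shook it level across the handle, and set it down on bare desk beyond the stapler. It stands about 80 mm from the tray.

- **Rings:** both are in the tray. They lie partly on top of each other, so at first they looked like one ring. That is why I shook the sieve again and raised it twice to look before moving off. A fully lit side view then showed two loops, and no ring was visible in the sieve.
- **Sieve and counters:** the last side view showed the sieve upright with both counters in it, and nothing else appeared to have moved.
- **Gripper:** open, well above the sieve and touching nothing. Wrist force read near zero.
- **Not confirmed:** the ring count rests on the side camera, because the arm hid the tray from the top camera at the end.

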